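Change the empty thread spool on the spindle for the full one

ROBOT

A 6-joint arm with a two-finger parallel gripper is mounted at the origin on a cart in front of the work surface, level with it; the furniture and walls round the work are solid. World frame = base frame: x ahead of the robot, y to its left, z up, the work surface at z = 0. Lengths are in m, angles in rad, forces in N, time in s.
With the tool pointing down it reaches from about 0.325 to 0.775 m from the base axis. Payload 5.5 kg.
Tool frame: the origin (TCP) lies at the centre of the arm's flange, where the gripper is bolted on; the fingertips stand 173 mm ahead of it and the grasp point (between the pads) lies 155 mm ahead of it (env.tcp_to_tips is the distance from the TCP to the fingertips, in m); z points along the fingers, y is the line along which they close (so a half turn about z gives the same grasp; the last joint's range is limited). The gripper opens to 85 mm and grips with 20 to 120 N. Pads are 22 mm wide; open, the fingers measure 114 mm over their backs; the gripper's body (76 mm by 85 mm) begins 54 mm behind the grasp point. The pads swing forward as they close: fully open they stand 13 mm farther back than shut.
Start: joints at [1.096, 0.091, 1.231, -0, 1.82, -0.057], TCP at [0.243, 0.548, 0.405] pointing down, gripper open.
Joint ranges: [-2.87, 2.87], [-0.86, 2.18], [0.17, 2.46], [-1.51, 4.65], [0.06, 2.69], [-2.65, 2.65]. Speed limits (rad/s): [2.57, 2.57, 3.01, 3.14, 3.14, 3.14].

INTERFACE

Orientations are given as a unit quaternion [x, y, z, w].
In Python, from cell import env gives the robot as it stands.
- The arm moves only by the tool carry_out, never from a script. Its argument "increments" is a list of rows, each an object with "dp": the shift along the tool's x, y, z in m, a list of three; "yaw": the turn about the tool's z in degrees. A call has 1 to 12 rows; each row shifts and turns the commanded pose from where the row before left it, along the tool's axes as they then stand; what a row does not reach is not made up. A row lasts 1/12 s, in which the tool goes at most 41.7 mm and 7.16 degrees, less where a joint would pass 70% of its speed; a pose out of reach is approached as far as the arm can. A call is refused whole if a number of a shift passes 0.0417 or a number of a turn 7.16, either way. A call with a gripper value outside its range is refused whole. "gripper" is the finger opening in m, from 0 to 0.0854, set as the call begins (left out, the last holds). The fingers move at their own pace and stop on an object; "grip_force" is the grip in N (left out, the last holds). Time passes only in rows, so rows that do not move let the fingers close. It gives the time, the measured TCP pose, the force, the opening and the grip force at its end, in the units of the state.
- env.read_state(): the state, without advancing time (a new reading comes with each control period).
- env.grab_frame(name): name is "scene" or "top"; returns the picture (384x512x3 uint8, blue, green, red); there is no depth.
- env.camera_model(name): a dict with "mtx" (3x3 intrinsics, pixels), "xyz" and "attitude" of the camera in the world. Camera axes: x right, y down, z forward; pixel columns grow to the right and rows downward; lengths in m; the calibration is good to about 2 mm. A picture is of the moment at which its call begins. camera_model takes no time and is no camera call.
- env.close_job(): hands the job in; it is judged then, once.
The state is a dict: "time_s": time; "joint_pos": joint angles; "qd": joint speeds; "effort": joint torques, N m; "ee_pos": TCP position; "orientation": TCP orientation; "contact_force": force on the tool from outside, world axes, zero at the start; "ft_torque": the same for the moment, N m; "finger_gap": finger opening in m; "gripper_force": force on a finger pad.
Only numpy, scipy, OpenCV 4.12 (cv2) and the standard library are available. Lean on these libraries where they do the work, as an engineer would, in place of code of your own. Each camera call takes 0.05 s, during which the arm holds its last target. There are 200 camera calls.

TASK

First lift the empty spool off the spindle of the thread stand and put it in the green tray, so that it rests on the tray's floor. Then pick up the full yellow spool that lies on its side, stand it upright on the bare worktop with its red flange up and let go of it; take it again and mount it on the spindle, red flange up, fully down on the felt seat. Leave the things round about where they are.

Things in the scene. Friction and masses are not known exactly. Their poses are not given: they have to be found in the camera images.
- stand: Thread stand, fixed: a grey plate 150 x 106 mm (its x and y), 14 mm thick, from -63 to +87 mm in its own x. Origin at the worktop under the axis of the upright spindle, z up. On the plate stand only the felt seat, the spindle and a thread guide post.
- stand_seat (a point): Centre of the blue felt seat's top (60 mm diameter, 18 mm above the worktop), on the spindle's axis. The fixed steel spindle is 12 mm thick and ends 75 mm above the felt (93 mm above the worktop) in a cone: full thickness up to 63 mm above the felt, 4 mm at the tip.
- stand_guide (a point): Top of the stand's steel thread guide post, 114 mm above the worktop, at the stand's own x = +72 mm, y = 0. The post is 8 mm thick, the eyelet at its top 22 mm wide along the stand's y.
- stand_seated_center (a point): The point on the spindle's axis where the centre of a seated spool lies, 45 mm above the felt (63 mm above the worktop).
- stand_seated_top (a point): The point on the spindle's axis where the upper end of a seated spool lies, 90 mm above the felt (108 mm above the worktop).
- tray: Green open tray, fixed, 130 x 130 mm outside, 30 mm high, walls and floor 4 mm thick. Origin at the worktop under its centre, x and y along its sides.
- empty_spool_center (a point): Centre (half-way up) of the empty spool, 60 g, which starts seated on the spindle. 90 mm long; z along its axis. Two octagonal light wood flanges, 56 mm over flats (60.6 mm over corners), 8 mm thick, flats facing its own +-x and +-y and between; the bare wooden core between them is 28 mm thick. A 16 mm bore runs right through.
- full_spool_center (a point): Centre (half-way along) of the full spool, 110 to 225 g, which starts lying on a flat of its flanges, axis level, 28 mm above the worktop, red end within about 60 degrees of facing the robot. 90 mm long; its z axis runs along the spool's axis toward the red flange. The hard yellow wound part between the flanges is 74 mm long, 50 mm thick. A 16 mm bore runs through.
- full_spool_top (a point): Centre of the red end face of the full spool, 45 mm from its centre along its z axis.
- full_spool: The full spool: origin and axes as for its centre point. Its two flanges (one red, one light wood) are octagonal, 56 mm over flats (60.6 mm over corners), 8 mm thick, with flats facing its own +-x and +-y and the four directions between.
- empty_spool: The empty spool: origin and axes as for its centre point.
- eyelet_press: Dark green hand press behind the work, fixed, to be kept clear of: base plate 260 x 170 mm (its x and y), 22 mm thick; origin under the middle of the plate, z up, its front faces its own -x. Its frame, ram and lever stand above the plate and reach 250 mm above the worktop; the lever ends in a black knob 28 mm thick at own x = -104, y = +50 mm, 235 mm up.
- blue_spool: Bystander: blue thread spool standing upright, 55 mm diameter, 70 mm high. Origin under its centre.
- tape_roll: Bystander: flat roll of brown paper tape, 77 mm diameter, 19 mm high. Origin under its centre.
- weight: Bystander: brass weight with a knob, 51 mm diameter, 68 mm high. Origin under its centre.
- glue: Bystander: white glue bottle with a red cap, 54 mm diameter, 130 mm high. Origin under its centre.
- folder: Bystander: flat white bone folder, 153 mm long (own y), 49 mm wide, 9 mm high. Origin under its centre.
- rivets: Bystander: rivet jar with a black lid, 55 mm diameter, 55 mm high. Origin under its centre.

How it is judged:
By the outcome, as a careful person would: the job done as asked, in the order asked, and still so for the second after the job is handed in, with the robot touching nothing.
It also fails if it takes over 69 s, if anything falls off the work surface, if the arm or the gripper's body presses on something with over 40 N, if the wrist force passes 120 N, or if a joint passes its speed limit or range.

## Working session

There is one attempt and no reset: what is moved stays moved. The work goes in short steps, Python scripts to look and compute and a tool call to move; the robot and the scene stay as the last step left them, time stands still between calls to the robot, and variables do not carry over. Pictures are saved under pics/ and viewed, at most 10 in all, crops included, and the job is handed in when it is done.

Besides the shell and the picture viewer there is one more tool, called after "Emit:" as name([rows], argument=value, ...), one row to a line, values as JSON. carry_out: Moves the arm, as the interface text tells. Its arguments: {"type":"object","properties":{"increments":{"type":"array","items":{"type":"object","properties":{"dp":{"type":"array","items":{"type":"number"}},"yaw":{"type":"number"}}}},"gripper":{"type":"number"},"grip_force":{"type":"number"}},"required":["increments"]}

```bash
ls; mkdir -p pics; cat > h.py <<'E'
import numpy as np, cv2
from scipy.spatial.transform import Rotation as R
from cell import env
def cam(n):
    m=env.camera_model(n); return np.array(m["mtx"]),np.array(m["xyz"]),R.from_quat(m["attitude"]).as_matrix()
def ray(n,uv):
    K,c,A=cam(n); d=A@np.linalg.solve(K,[uv[0],uv[1],1]); return c,d/np.linalg.norm(d)
def onz(n,uv,z):
    c,d=ray(n,uv); return c+d*(z-c[2])/d[2]
def proj(n,p):
    K,c,A=cam(n); q=K@(A.T@(np.array(p)-c)); return q[:2]/q[2]
def two(u,v):
    c1,d1=ray("scene",u); c2,d2=ray("top",v)
    M=np.stack([d1,-d2],1); s=np.linalg.lstsq(M,c2-c1,rcond=None)[0]
    a,b=c1+s[0]*d1,c2+s[1]*d2; return (a+b)/2,np.linalg.norm(a-b)
def grab(n,f):
    i=env.grab_frame(n); cv2.imwrite("pics/"+f,i); return i
E
python3 - <<'E'
from h import *
for n in("scene","top"):
    i=grab(n,n+"0.png"); K,c,A=cam(n); print(n,K.round(1).tolist(),c,A.round(3).tolist())
    cv2.imwrite(f"pics/{n}0b.png",cv2.resize(i,(800,600),interpolation=cv2.INTER_CUBIC))
print(env.read_state())
E
```

```text
pics
scene [[419.5, 0.0, 258.9], [0.0, 419.5, 194.0], [0.0, 0.0, 1.0]] [-0.0193793  -0.79691168  0.7754805 ] [[0.777, -0.361, 0.516], [-0.63, -0.463, 0.624], [0.014, -0.81, -0.587]]
top [[380.5, 0.0, 254.0], [0.0, 380.5, 190.0], [0.0, 0.0, 1.0]] [ 0.45615782 -0.10542642  1.1164379 ] [[0.002, -0.994, 0.113], [-1.0, -0.001, 0.008], [-0.007, -0.113, -0.994]]
{'time_s': 0.1, 'joint_pos': array([ 1.09634552e+00,  9.17934119e-02,  1.23179735e+00, -7.77810052e-06,
        1.81980193e+00, -5.67248256e-02]), 'qd': array([ 0.00055338, -0.00267049, -0.00232587,  0.00064686,  0.00164291,
        0.0010569 ]), 'effort': array([ 2.36160035e-03, -4.60217679e+01, -4.19217539e+01, -1.89589332e-04,
        1.06977322e-02, -1.11225004e-04]), 'ee_pos': array([0.2434489 , 0.54844522, 0.40363977]), 'orientation': array([ 2.07348584e-01,  9.78266709e-01, -8.69449602e-04, -2.32595307e-04]), 'contact_force': array([ 0.24655763, -0.34710218, -0.23509971]), 'ft_torque': array([-0.01186166,  0.03281203, -0.05212337]), 'gripper_force': 0.0, 'finger_gap': 0.08504182479331884}
```

View pics/scene0b.png

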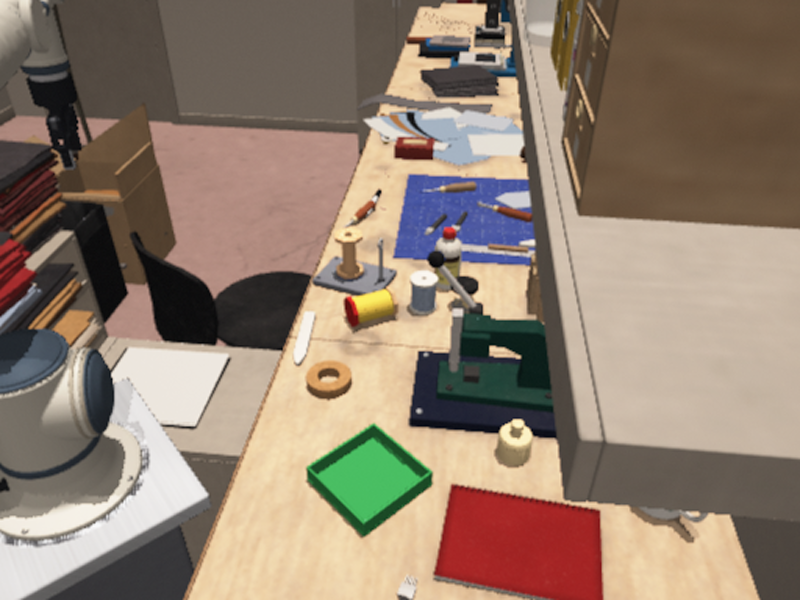

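View pics/top0b.png

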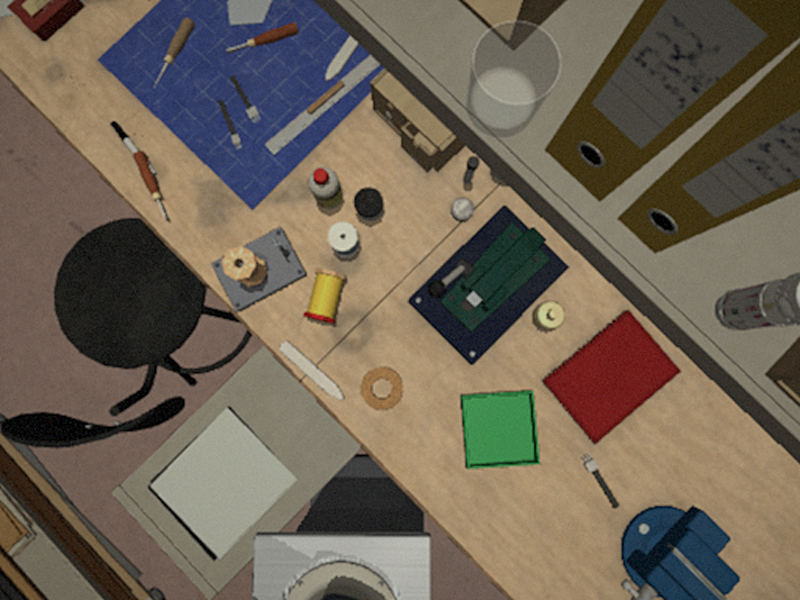

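The scene view (800x600) shows the stand with the empty spool (348,255), its guide post (381,260), the full spool lying with its red end to the left (370,308), and the tray (370,477). In the top view they are at (243,265), (324,297) with the red end at (320,318), and (500,428).

```bash
cat > m.py <<'E'
from h import *
T=cv2.imread("pics/top0.png");S=cv2.imread("pics/scene0.png")
def mask(i,lo,hi,box,op=1):
    m=cv2.inRange(cv2.cvtColor(i,cv2.COLOR_BGR2HSV),lo,hi); z=np.zeros_like(m); x0,y0,x1,y1=[int(b*.64) for b in box]; z[y0:y1,x0:x1]=m[y0:y1,x0:x1]; return z
def big(m):
    c=max(cv2.findContours(m,cv2.RETR_EXTERNAL,cv2.CHAIN_APPROX_NONE)[0],key=cv2.contourArea); return c
def fl(m):
    c=big(m);r=cv2.minAreaRect(c);return r
if __name__=="__main__":
    y=fl(mask(T,(22,120,90),(34,255,255),(290,255,360,335))); print("yel",y)
    bp=cv2.boxPoints(y); print([onz("top",p,.04).round(3).tolist() for p in bp])
    r=fl(mask(T,(0,150,60),(8,255,255),(290,300,360,335)));print("red",r,onz("top",r[0],.04))
    g=fl(mask(T,(50,120,60),(80,255,255),(440,370,560,490)));print("tray",g,onz("top",g[0],.03),[onz("top",p,.03).round(3).tolist() for p in cv2.boxPoints(g)])
    gs=fl(mask(S,(50,120,60),(80,255,255),(290,410,450,540)));print("trayS",onz("scene",gs[0],.015))
    a=T[140:215,125:205]; b=S[140:200,190:275]
    k=10
    out=np.zeros((600,800,3),np.uint8)
    a=cv2.resize(a,None,fx=5,fy=5,interpolation=cv2.INTER_CUBIC); b=cv2.resize(b,None,fx=4.6,fy=4.6,interpolation=cv2.INTER_CUBIC)
    out[:375,:400]=a; out[:b.shape[0],405:405+b.shape[1]]=b
    c=cv2.resize(T[165:212,185:230],None,fx=4.5,fy=4.5,interpolation=cv2.INTER_CUBIC); out[380:380+c.shape[0],:c.shape[1]]=c
    c=cv2.resize(S[180:212,212:260],None,fx=6,fy=6,interpolation=cv2.INTER_CUBIC); out[380:380+c.shape[0],405:405+c.shape[1]]=c
    cv2.imwrite("pics/crop1.png",out)
E
python3 m.py
```

```text
yel ((207.5852508544922, 188.13771057128906), (17.00617027282715, 25.65240478515625), 13.240520477294922)
[[0.553, 0.067, 0.04], [0.625, 0.051, 0.04], [0.614, 0.004, 0.04], [0.542, 0.019, 0.04]]
red ((204.02943420410156, 202.8823699951172), (18.91777801513672, 2.66789174079895), 14.03624439239502) [0.54128139 0.04460156 0.04      ]
tray ((319.6391906738281, 274.37860107421875), (47.09320068359375, 46.28061294555664), 85.76361083984375) [ 0.34174061 -0.28126108  0.03      ] [[0.402, -0.212, 0.03], [0.412, -0.343, 0.03], [0.282, -0.349, 0.03], [0.273, -0.221, 0.03]]
trayS [ 0.34138707 -0.2868598   0.015     ]
```

View pics/crop1.png

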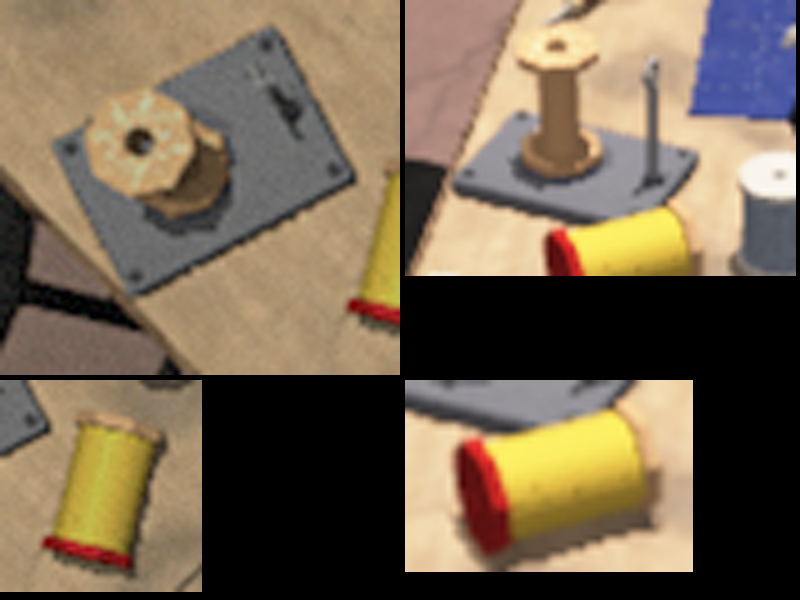

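The crop shows the bore of the seated spool at top pixel (153,168) and scene pixel (223,150). The plate runs away from the robot toward its +x end with the post, and the full spool lies on a flat.

```bash
cat > m2.py <<'E'
from m import *
p,e=two((223.0,150),(153.2,168.4)); print("bore",p,e, onz("top",(153.2,168.4),.108),onz("scene",(223,150),.108))
cs=[np.array(c)/5+(125,140) for c in [(55,147),(270,28),(355,180),(138,293)]]
w=[onz("top",c,.014) for c in cs]; print("plate",np.round(w,3).tolist()); 
a=(w[1]-w[0]+w[2]-w[3]); print("stand x dir deg",np.degrees(np.arctan2(a[1],a[0])), "centre",np.mean(w,0), np.linalg.norm(w[1]-w[0]),np.linalg.norm(w[3]-w[0]))
u=a[:2]/np.linalg.norm(a[:2]); print("axis from plate",np.mean(w,0)[:2]-.012*u)
# flange octagon
m=mask(T,(5,50,90),(25,255,255),(218,240,270,290)); c0=np.array([153.2,168.4])
P=[onz("top",q[0],.108)[:2]-onz("top",c0,.108)[:2] for q in big(m)]; P=np.array(P); r=np.hypot(*P.T); t=np.arctan2(P[:,1],P[:,0])
print("r",np.c_[np.degrees(t),r*1000].round(0)[np.argsort(t)][::2].tolist())
k=(r<.034)&(r>.024); z=np.sum((r[k]-.0293)*np.exp(8j*t[k])); print("corner angle mod45",np.degrees(np.angle(z))/8,abs(z)/k.sum())
y=big(mask(T,(20,110,70),(34,255,255),(290,255,360,335)));ys=big(mask(S,(20,110,70),(34,255,255),(330,280,410,340)))
cen=lambda c:(lambda M:(M['m10']/M['m00'],M['m01']/M['m00']))(cv2.moments(c))
print("yellow",two(cen(ys),cen(y)))
rs=big(mask(S,(0,150,60),(8,255,255),(330,280,410,340)));print("redface",cen(rs),onz("scene",cen(rs),.028))
print("redtop",onz("top",(204.03,202.88),.052))
E
python3 m2.py
```

```text
bore [0.63076469 0.17368904 0.10400382] 0.0032344221942091646 [0.62875048 0.17350372 0.108     ] [0.62819857 0.16697003 0.108     ]
plate [[0.642, 0.25, 0.014], [0.713, 0.125, 0.014], [0.622, 0.073, 0.014], [0.556, 0.198, 0.014]]
stand x dir deg -61.13430861510874 centre [0.63326489 0.1616934  0.014     ] 0.14387795696954603 0.10043913350252186
axis from plate [0.62747179 0.17220244]
r [[-179.0, 29.0], [-170.0, 32.0], [-162.0, 27.0], [-160.0, 42.0], [-159.0, 31.0], [-156.0, 34.0], [-152.0, 36.0], [-150.0, 27.0], [-149.0, 37.0], [-145.0, 38.0], [-142.0, 40.0], [-139.0, 42.0], [-137.0, 28.0], [-136.0, 47.0], [-132.0, 47.0], [-129.0, 46.0], [-129.0, 42.0], [-127.0, 48.0], [-125.0, 46.0], [-112.0, 26.0], [-99.0, 27.0], [-92.0, 37.0], [-92.0, 43.0], [-88.0, 34.0], [-88.0, 26.0], [-82.0, 29.0], [-80.0, 38.0], [-74.0, 33.0], [-60.0, 30.0], [-45.0, 29.0], [-33.0, 27.0], [-27.0, 44.0], [-25.0, 47.0], [-22.0, 45.0], [-20.0, 27.0], [-18.0, 39.0], [-15.0, 35.0], [-12.0, 43.0], [-8.0, 43.0], [-5.0, 42.0], [3.0, 42.0], [10.0, 43.0], [17.0, 44.0], [23.0, 46.0], [29.0, 48.0], [34.0, 51.0], [39.0, 54.0], [43.0, 58.0], [47.0, 54.0], [52.0, 50.0], [57.0, 47.0], [63.0, 44.0], [69.0, 42.0], [74.0, 34.0], [77.0, 40.0], [80.0, 39.0], [88.0, 30.0], [98.0, 30.0], [110.0, 29.0], [119.0, 31.0], [134.0, 30.0], [146.0, 28.0], [158.0, 28.0], [170.0, 29.0]]
corner angle mod45 -3.487083690099612 0.00010440874771972962
yellow (array([0.5870359 , 0.03418658, 0.0272294 ]), np.float64(0.006947222773641727))
redface (224.54234234234232, 199.24684684684684) [0.54116307 0.04018737 0.028     ]
redtop [0.54033912 0.04292759 0.052     ]
```

Emit:
carry_out([
  {"dp": [-0.036, -0.0135, 0], "yaw": 0.2},
  {"dp": [-0.036, -0.0135, 0], "yaw": 0.2},
  {"dp": [-0.036, -0.0135, 0], "yaw": 0.2},
  {"dp": [-0.036, -0.0135, 0], "yaw": 0.2},
  {"dp": [-0.036, -0.0135, 0], "yaw": 0.2},
  {"dp": [-0.036, -0.0135, 0], "yaw": 0.2},
  {"dp": [-0.036, -0.0135, 0], "yaw": 0.2},
  {"dp": [-0.036, -0.0135, 0], "yaw": 0.2},
  {"dp": [-0.036, -0.0135, 0], "yaw": 0.2},
  {"dp": [-0.036, -0.0135, 0], "yaw": 0.2},
  {"dp": [-0.036, -0.0135, 0], "yaw": 0.2},
  {"dp": [-0.036, -0.0135, 0], "yaw": 0.2},
], gripper=0.085, grip_force=40)

```text
time_s: 1.1
ee_pos: [0.5673, 0.2172, 0.4041]
orientation: [0.228, 0.974, -0.0, -0.0]
contact_force: [-0.0, 1.2, 0.1]
finger_gap: 0.085
gripper_force: 0.0
```

```bash
cat > go.py <<'E'
import sys
from h import *
# go.py x y z yawdeg(of tool y axis in world)
x,y,z,a=map(float,sys.argv[1:5]); s=env.read_state(); M=R.from_quat(s["orientation"]).as_matrix()
ang=np.degrees(np.arctan2(M[1,1],M[0,1])); d=(a-ang+90)%180-90
print("t",round(s["time_s"],2),"pos",s["ee_pos"].round(4),"ang",round(ang,1),"F",s["contact_force"].round(1),"gap",round(s["finger_gap"],4),"q6",round(s["joint_pos"][5],2))
print("tool dp",(M.T@(np.array([x,y,z])-s["ee_pos"])).round(4),"yaw",round(-d,2))
E
python3 go.py .629 .171 .255 63.5
```

```text
t 1.1 pos [0.5673 0.2172 0.4041] ang 63.7 F [-0.   1.2  0.1] gap 0.085 q6 -0.8
tool dp [-0.0759 -0.0139  0.1491] yaw 0.15
```

Emit:
carry_out([
  {"dp": [-0.035, -0.006, 0]},
  {"dp": [-0.035, -0.006, 0]},
  {"dp": [-0.006, -0.002, 0]},
  {"dp": [0, 0, 0.03]},
  {"dp": [0, 0, 0.03]},
  {"dp": [0, 0, 0]},
])

```text
validation failed for argument at $.in...
```

```bash
python3 go.py .629 .171 .255 63.5
```

```text
t 1.1 pos [0.5673 0.2172 0.4041] ang 63.7 F [-0.   1.2  0.1] gap 0.085 q6 -0.8
tool dp [-0.0759 -0.0139  0.1491] yaw 0.15
```

Yaw has to be in every row.

Emit:
carry_out([
  {"dp": [-0.035, -0.006, 0], "yaw": 0},
  {"dp": [-0.035, -0.006, 0], "yaw": 0},
  {"dp": [-0.006, -0.002, 0], "yaw": 0},
  {"dp": [0, 0, 0.03], "yaw": 0},
  {"dp": [0, 0, 0.03], "yaw": 0},
  {"dp": [0, 0, 0], "yaw": 0},
])

```text
time_s: 1.6
ee_pos: [0.6275, 0.1723, 0.3361]
orientation: [0.228, 0.974, -0.003, -0.006]
contact_force: [-0.7, -0.2, -2.8]
finger_gap: 0.085
gripper_force: 0.0
```

```bash
python3 go.py .629 .171 .255 63.5; python3 - <<'E'
from h import *
a=grab("top","t1.png")[130:230,90:220]; b=grab("scene","s1.png")[90:210,180:300]
o=np.zeros((600,800,3),np.uint8); a=cv2.resize(a,None,fx=3,fy=3,interpolation=2);b=cv2.resize(b,None,fx=3.3,fy=3.3,interpolation=2)
o[:a.shape[0],:a.shape[1]]=a;o[:b.shape[0],400:400+b.shape[1]]=b;cv2.imwrite("pics/c1.png",o[:400])
E
```

```text
t 1.6 pos [0.6275 0.1723 0.3361] ang 63.6 F [-0.7 -0.2 -2.8] gap 0.085 q6 -0.9
tool dp [-0.0027  0.0001  0.081 ] yaw 0.14
```

View pics/c1.png

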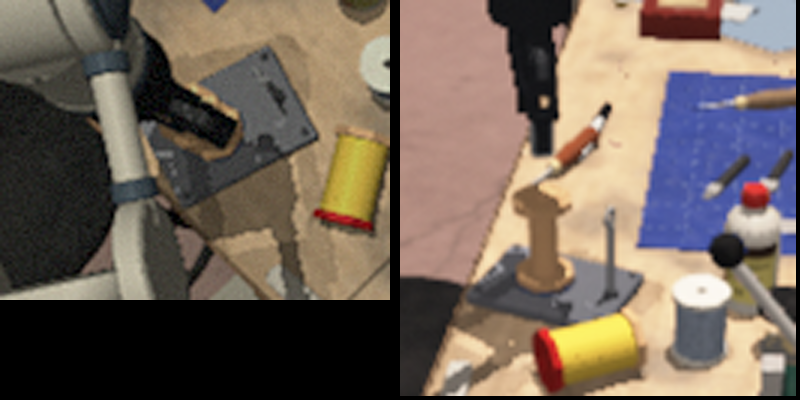

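The crops show the gripper centred over the seated spool, with the post clear of the fingers. I'm going down and closing.

Emit:
carry_out([
  {"dp": [-0.002, 0, 0.03], "yaw": 0},
  {"dp": [0, 0, 0.03], "yaw": 0},
  {"dp": [0, 0, 0.02], "yaw": 0},
  {"dp": [0, 0, 0], "yaw": 0},
])

```text
time_s: 2.03
ee_pos: [0.6292, 0.172, 0.2616]
orientation: [0.228, 0.974, -0.001, -0.002]
contact_force: [-0.6, 0.4, -0.9]
finger_gap: 0.0852
gripper_force: 0.0
```

Emit:
carry_out([
  {"dp": [0, 0, 0], "yaw": 0},
  {"dp": [0, 0, 0], "yaw": 0},
  {"dp": [0, 0, 0], "yaw": 0},
  {"dp": [0, 0, 0], "yaw": 0},
  {"dp": [0, 0, 0], "yaw": 0},
  {"dp": [0, 0, 0], "yaw": 0},
], gripper=0.03, grip_force=30)

```text
time_s: 2.53
ee_pos: [0.6306, 0.172, 0.2691]
orientation: [0.228, 0.974, 0.002, 0.003]
contact_force: [-0.2, 1.6, 6.7]
finger_gap: 0.0556
gripper_force: 32.0
```

Emit:
carry_out([
  {"dp": [0, 0, -0.005], "yaw": 0},
  {"dp": [0, 0, -0.01], "yaw": 0},
  {"dp": [0, 0, -0.02], "yaw": 0},
  {"dp": [0, 0, -0.03], "yaw": 0},
  {"dp": [0, 0, -0.03], "yaw": 0},
  {"dp": [0, 0, -0.03], "yaw": 0},
  {"dp": [0, 0, 0], "yaw": 0},
])

```text
time_s: 3.12
ee_pos: [0.6296, 0.1716, 0.3996]
orientation: [0.228, 0.974, 0.003, 0.006]
contact_force: [0.5, 0.8, 0.9]
finger_gap: 0.0552
gripper_force: 32.2
```

```bash
python3 go.py .3415 -.284 .38 63.5; python3 - <<'E'
from h import *
a=grab("top","t2.png")[130:230,90:220]; b=grab("scene","s2.png")[90:210,180:300]
o=np.zeros((600,800,3),np.uint8); a=cv2.resize(a,None,fx=3,fy=3,interpolation=2);b=cv2.resize(b,None,fx=3.3,fy=3.3,interpolation=2)
o[:a.shape[0],:a.shape[1]]=a;o[:b.shape[0],400:400+b.shape[1]]=b;cv2.imwrite("pics/c2.png",o[:400])
E
```

```text
t 3.12 pos [0.6296 0.1716 0.3996] ang 63.7 F [0.5 0.8 0.9] gap 0.0552 q6 -0.9
tool dp [ 0.0563 -0.5363  0.0148] yaw 0.16
```

View pics/c2.png

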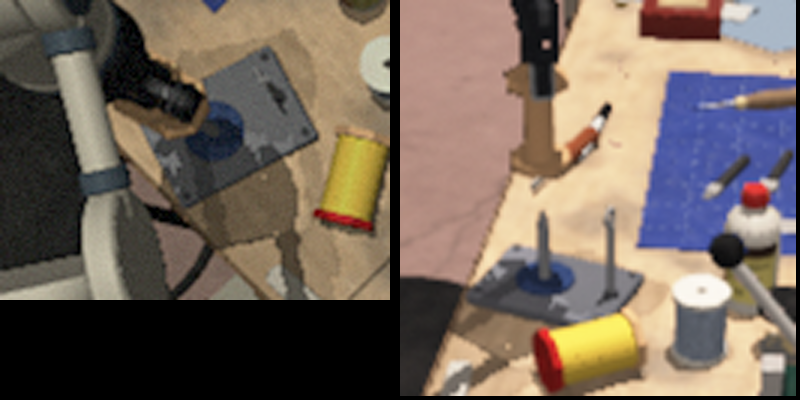

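The picture shows the spool held clear of the spindle, which now stands bare on the blue felt. I'm moving it to the tray.

Emit:
carry_out([
  {"dp": [0.01, -0.013, 0], "yaw": 0},
  {"dp": [0.02, -0.028, 0], "yaw": 0},
  {"dp": [0.02, -0.028, 0], "yaw": 0},
  {"dp": [0.02, -0.028, 0], "yaw": 0},
  {"dp": [0.02, -0.028, 0], "yaw": 0},
  {"dp": [0.02, -0.028, 0], "yaw": 0},
  {"dp": [0.02, -0.028, 0], "yaw": 0},
  {"dp": [0.016, -0.024, 0], "yaw": 0},
  {"dp": [0.006, -0.006, 0], "yaw": 0},
])

```text
time_s: 3.97
ee_pos: [0.3976, 0.0487, 0.3887]
orientation: [0.229, 0.974, -0.001, -0.001]
contact_force: [-0.2, 0.1, -0.8]
finger_gap: 0.0559
gripper_force: 32.3
```

Emit:
carry_out([
  {"dp": [-0.005, -0.016, 0], "yaw": 0},
  {"dp": [-0.009, -0.031, 0], "yaw": 0},
  {"dp": [-0.009, -0.031, 0], "yaw": 0},
  {"dp": [-0.009, -0.031, 0], "yaw": 0},
  {"dp": [-0.009, -0.031, 0], "yaw": 0},
  {"dp": [-0.009, -0.031, 0], "yaw": 0},
  {"dp": [-0.009, -0.031, 0], "yaw": 0},
  {"dp": [-0.009, -0.031, 0], "yaw": 0},
  {"dp": [-0.009, -0.031, 0], "yaw": 0},
  {"dp": [-0.009, -0.031, 0], "yaw": 0},
  {"dp": [-0.009, -0.025, 0], "yaw": 0},
  {"dp": [0, -0.005, 0], "yaw": 0},
])

```text
time_s: 4.97
ee_pos: [0.3406, -0.2866, 0.3875]
orientation: [0.23, 0.973, 0.0, -0.002]
contact_force: [0.4, 0.3, -0.9]
finger_gap: 0.0555
gripper_force: 32.3
```

```bash
python3 go.py .3415 -.284 .30 63.5
```

```text
t 4.97 pos [ 0.3406 -0.2866  0.3875] ang 63.5 F [ 0.4  0.3 -0.9] gap 0.0555 q6 -1.88
tool dp [0.0001 0.0028 0.0875] yaw -0.05
```

Emit:
carry_out([
  {"dp": [0, 0.002, 0.03], "yaw": 0},
  {"dp": [0, 0, 0.03], "yaw": 0},
  {"dp": [0, 0, 0.03], "yaw": 0},
  {"dp": [0, 0, 0.025], "yaw": 0},
  {"dp": [0, 0, 0.01], "yaw": 0},
  {"dp": [0, 0, 0], "yaw": 0},
  {"dp": [0, 0, 0], "yaw": 0},
  {"dp": [0, 0, 0], "yaw": 0},
])

```text
time_s: 5.63
ee_pos: [0.3424, -0.2818, 0.2666]
orientation: [0.228, 0.974, -0.001, 0.001]
contact_force: [-1.0, 0.1, 0.1]
finger_gap: 0.0556
gripper_force: 32.4
```

```bash
python3 go.py .3415 -.284 .252 63.5; python3 - <<'E'
from h import *
b=grab("scene","s3.png")[200:360,150:310]
cv2.imwrite("pics/c3.png",cv2.resize(b,None,fx=3.4,fy=3.4,interpolation=2))
E
```

```text
t 5.63 pos [ 0.3424 -0.2818  0.2666] ang 63.7 F [-1.   0.1  0.1] gap 0.0556 q6 -1.88
tool dp [-0.0001 -0.0024  0.0146] yaw 0.18
```

View pics/c3.png

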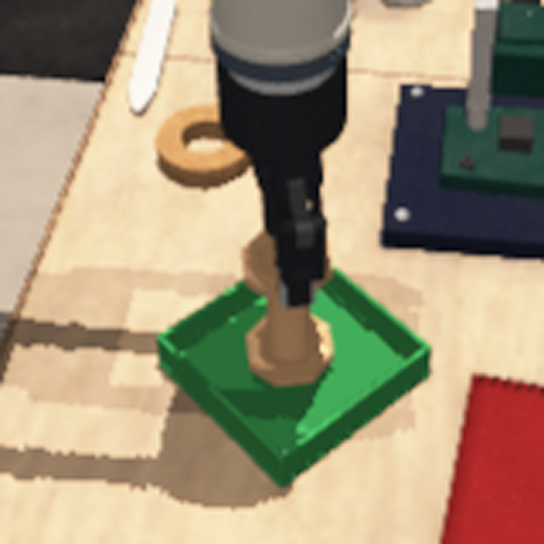

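The spool hangs upright inside the tray, just above the floor. I'm lowering it to contact.

Emit:
carry_out([
  {"dp": [0, 0, 0.004], "yaw": 0},
  {"dp": [0, 0, 0.004], "yaw": 0},
  {"dp": [0, 0, 0], "yaw": 0},
  {"dp": [0, 0, 0], "yaw": 0},
])

```text
time_s: 6.02
ee_pos: [0.3419, -0.2816, 0.2565]
orientation: [0.228, 0.974, 0.0, -0.0]
contact_force: [-0.7, 0.1, -1.3]
finger_gap: 0.0556
gripper_force: 32.4
```

Emit:
carry_out([
  {"dp": [0, 0, 0.004], "yaw": 0},
  {"dp": [0, 0, 0.002], "yaw": 0},
  {"dp": [0, 0, 0], "yaw": 0},
  {"dp": [0, 0, 0], "yaw": 0},
])

```text
time_s: 6.35
ee_pos: [0.3424, -0.2816, 0.2549]
orientation: [0.228, 0.974, -0.001, 0.002]
contact_force: [-3.8, 6.1, 18.6]
finger_gap: 0.0556
gripper_force: 33.0
```

Emit:
carry_out([
  {"dp": [0, 0, -0.002], "yaw": 0},
  {"dp": [0, 0, 0], "yaw": 0},
  {"dp": [0, 0, 0], "yaw": 0},
])

```text
time_s: 6.6
ee_pos: [0.3426, -0.2818, 0.2547]
orientation: [0.228, 0.974, -0.001, 0.002]
contact_force: [1.0, 0.9, 9.3]
finger_gap: 0.0554
gripper_force: 32.7
```

Emit:
carry_out([
  {"dp": [0, 0, 0], "yaw": 0},
  {"dp": [0, 0, 0], "yaw": 0},
  {"dp": [0, 0, 0], "yaw": 0},
  {"dp": [0, 0, -0.005], "yaw": 0},
  {"dp": [0, 0, -0.02], "yaw": 0},
  {"dp": [0, 0, -0.035], "yaw": 0},
  {"dp": [0, 0, -0.035], "yaw": 0},
  {"dp": [0, 0, -0.035], "yaw": 0},
  {"dp": [0, 0, 0], "yaw": 0},
], gripper=0.085, grip_force=20)

```text
time_s: 7.35
ee_pos: [0.342, -0.2817, 0.3908]
orientation: [0.228, 0.974, -0.003, 0.005]
contact_force: [0.1, 0.1, 1.7]
finger_gap: 0.0847
gripper_force: 0.0
```

```bash
python3 go.py .40 .02 .37 77; python3 - <<'E'
from h import *
import m
S=grab("scene","s4.png"); T=grab("top","t4.png")
for n,i,bx in (("top",T,(200,200,320,320)),("scene",S,(300,220,420,300))):
    k=m.mask(i,(95,100,40),(125,255,255),bx); print(n,[ (cv2.contourArea(c),cv2.boundingRect(c),cv2.minEnclosingCircle(c)[0]) for c in cv2.findContours(k,0,2)[0] if cv2.contourArea(c)>15])
a=cv2.resize(T[130:230,125:255],None,fx=4,fy=4,interpolation=2); b=cv2.resize(S[140:220,190:280],None,fx=4.4,fy=4.4,interpolation=2)
c=cv2.resize(S[230:350,180:290],None,fx=1.6,fy=1.6,interpolation=2)
o=np.zeros((600,800,3),np.uint8)
o[:400,:520]=a; o[:192,520:520+c.shape[1]]=c; b=b[:,:]; o2=b; o[400:,:]=0
cv2.imwrite("pics/c4.png",o[:400])
E
```

```text
t 7.35 pos [ 0.342  -0.2817  0.3908] ang 63.7 F [0.1 0.1 1.7] gap 0.0847 q6 -1.88
tool dp [0.0822 0.2962 0.0189] yaw -13.34
top [(211.5, (152, 164, 19, 20), (161.0, 173.5)), (25.0, (156, 128, 11, 6), (161.0, 128.0))]
scene [(304.0, (252, 140, 16, 26), (260.29998779296875, 152.5))]
```

View pics/c4.png

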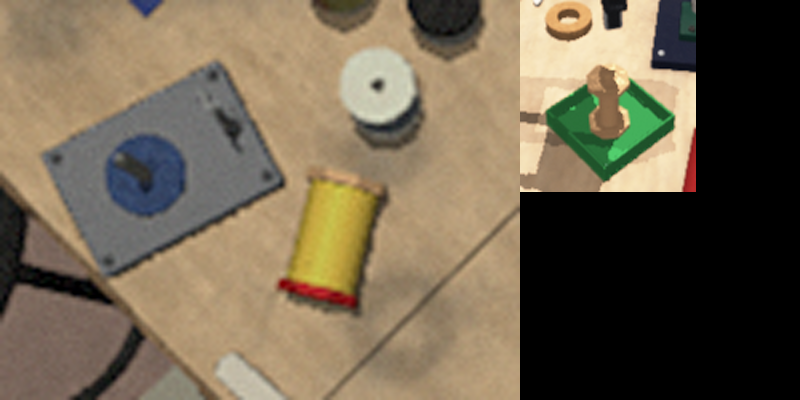

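The pictures show the empty spool standing in the tray, the bare spindle with its felt at top pixel (161,173.5), and the full spool untouched. Next is the full spool.

Emit:
carry_out([
  {"dp": [0.005, 0.016, 0], "yaw": -1.0},
  {"dp": [0.01, 0.035, 0], "yaw": -1.5},
  {"dp": [0.01, 0.035, 0], "yaw": -1.5},
  {"dp": [0.01, 0.035, 0], "yaw": -1.5},
  {"dp": [0.01, 0.035, 0], "yaw": -1.5},
  {"dp": [0.01, 0.035, 0], "yaw": -1.5},
  {"dp": [0.01, 0.035, 0], "yaw": -1.5},
  {"dp": [0.01, 0.035, 0], "yaw": -1.5},
  {"dp": [0.0, 0.025, 0], "yaw": -1.3},
  {"dp": [0, 0.01, 0], "yaw": 0},
])

```text
time_s: 8.28
ee_pos: [0.3749, 0.0251, 0.3807]
orientation: [0.115, 0.993, 0.0, -0.001]
contact_force: [0.1, -1.4, -0.1]
finger_gap: 0.0851
gripper_force: 0.0
```

```bash
python3 go.py .546 .043 .20 76.5; python3 - <<'E'
from h import *
import m
T=cv2.imread("pics/t4.png");S=cv2.imread("pics/s4.png")
k=m.mask(T,(95,100,40),(125,255,255),(220,230,280,320)); h=cv2.convexHull(m.big(k)); e=cv2.fitEllipse(h); print("seat",e,onz("top",e[0],.018))
k=m.mask(S,(95,80,40),(125,255,255),(310,240,375,300)); h=cv2.convexHull(m.big(k)); e=cv2.fitEllipse(h); print("seatS",e,onz("scene",e[0],.018))
print("tip",onz("top",(154.5,169.5),.093))
E
```

```text
t 8.28 pos [0.3749 0.0251 0.3807] ang 76.7 F [ 0.1 -1.4 -0.1] gap 0.0851 q6 -1.36
tool dp [-0.163   0.0566  0.1803] yaw 0.24
seat ((160.95513916015625, 173.3785858154297), (18.973737716674805, 19.341209411621094), 59.81135177612305) [0.629411   0.17520359 0.018     ]Traceback (most recent call last):
  File "<stdin>", line 5, in <module>
  File "m.py", line 6, in big
    c=max(cv2.findContours(m,cv2.RETR_EXTERNAL,cv2.CHAIN_APPROX_NONE)[0],key=cv2.contourArea); return c
ValueError: max() iterable argument is empty
```

Emit:
carry_out([
  {"dp": [-0.018, 0.006, 0], "yaw": 0},
  {"dp": [-0.035, 0.012, 0], "yaw": 0},
  {"dp": [-0.035, 0.012, 0], "yaw": 0},
  {"dp": [-0.035, 0.012, 0], "yaw": 0},
  {"dp": [-0.03, 0.011, 0.01], "yaw": 0},
  {"dp": [-0.01, 0.004, 0.03], "yaw": 0},
  {"dp": [0, 0, 0.035], "yaw": 0},
  {"dp": [0, 0, 0.03], "yaw": 0},
  {"dp": [0, 0, 0.015], "yaw": 0},
  {"dp": [0, 0, 0], "yaw": 0},
])

```text
time_s: 9.12
ee_pos: [0.5451, 0.0396, 0.2549]
orientation: [0.118, 0.993, -0.001, -0.006]
contact_force: [-0.3, 0.1, -0.7]
finger_gap: 0.085
gripper_force: 0.0
```

```bash
python3 go.py .546 .043 .20 76.5; python3 - <<'E'
from h import *
a=grab("top","t5.png")[130:230,125:255]; b=grab("scene","s5.png")[130:230,180:280]
o=np.zeros((400,800,3),np.uint8); a=cv2.resize(a,None,fx=3,fy=3,interpolation=2);b=cv2.resize(b,None,fx=4,fy=4,interpolation=2)
o[:a.shape[0],:a.shape[1]]=a;o[:b.shape[0],400:400+b.shape[1]]=b;cv2.imwrite("pics/c5.png",o)
E
```

```text
t 9.12 pos [0.5451 0.0396 0.2549] ang 76.5 F [-0.3  0.1 -0.7] gap 0.085 q6 -1.32
tool dp [-0.0007  0.0037  0.0549] yaw -0.04
```

View pics/c5.png

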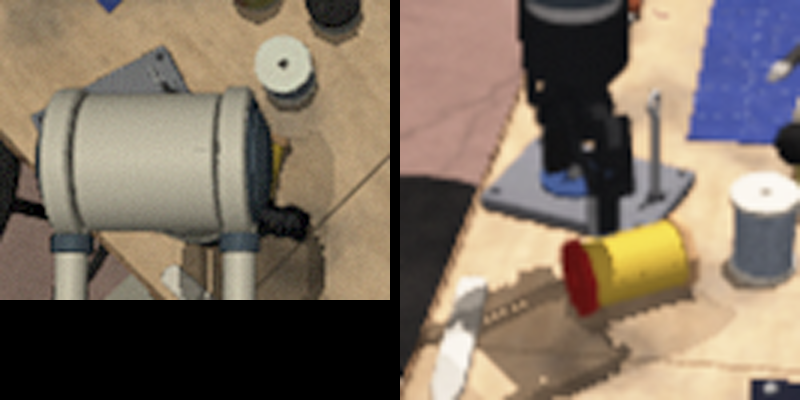

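The scene crop shows the fingers above the red end, straddling the flange. This was my 8th picture. I'm lowering for a light, shallow grip on the red flange so the spool can swing in the pads.

Emit:
carry_out([
  {"dp": [0, 0.003, 0.025], "yaw": 0},
  {"dp": [0, 0, 0.02], "yaw": 0},
  {"dp": [0, 0, 0.009], "yaw": 0},
  {"dp": [0, 0, 0], "yaw": 0},
  {"dp": [0, 0, 0], "yaw": 0},
])

```text
time_s: 9.63
ee_pos: [0.5478, 0.0425, 0.2099]
orientation: [0.118, 0.993, 0.0, 0.001]
contact_force: [-0.2, 1.0, 0.2]
finger_gap: 0.0848
gripper_force: 0.0
```

Emit:
carry_out([
  {"dp": [0, 0, 0], "yaw": 0},
  {"dp": [0, 0, 0], "yaw": 0},
  {"dp": [0, 0, 0], "yaw": 0},
  {"dp": [0, 0, 0], "yaw": 0},
  {"dp": [0, 0, 0], "yaw": 0},
  {"dp": [0, 0, 0], "yaw": 0},
], gripper=0.03, grip_force=20)

```text
time_s: 10.13
ee_pos: [0.548, 0.0425, 0.211]
orientation: [0.118, 0.993, 0.0, 0.001]
contact_force: [-0.6, -1.0, 6.0]
finger_gap: 0.0504
gripper_force: 16.2
```

Emit:
carry_out([
  {"dp": [0, 0, 0], "yaw": 0},
  {"dp": [0, 0, 0], "yaw": 0},
  {"dp": [0, 0, 0], "yaw": 0},
  {"dp": [0, 0, 0.008], "yaw": 0},
  {"dp": [0, 0, 0.007], "yaw": 0},
  {"dp": [0, 0, 0], "yaw": 0},
  {"dp": [0, 0, 0], "yaw": 0},
], gripper=0.08)

```text
time_s: 10.72
ee_pos: [0.5471, 0.0425, 0.1922]
orientation: [0.118, 0.993, -0.0, -0.001]
contact_force: [-0.3, -0.8, -0.1]
finger_gap: 0.0798
gripper_force: 0.0
```

```bash
python3 go.py .546 .043 .195 76.5; python3 - <<'E'
from h import *
import m
S=grab("scene","s6.png")
for nm,lo,hi in(("red",(0,150,60),(8,255,255)),("yel",(20,110,70),(34,255,255))):
    c=m.big(m.mask(S,lo,hi,(320,270,420,345))); M=cv2.moments(c); u=(M['m10']/M['m00'],M['m01']/M['m00']); print(nm,u,cv2.boundingRect(c),onz("scene",u,.028))
E
```

```text
t 10.72 pos [0.5471 0.0425 0.1922] ang 76.5 F [-0.3 -0.8 -0.1] gap 0.0798 q6 -1.32
tool dp [ 0.0012  0.0002 -0.0028] yaw -0.04
red (223.71523178807948, 198.39955849889623) (220, 190, 8, 19) [0.54166998 0.04517365 0.028     ]
yel (243.31537861046056, 194.72833723653395) (235, 185, 17, 20) [0.5991234  0.02398809 0.028     ]
```

Emit:
carry_out([
  {"dp": [0.001, 0, 0], "yaw": 0},
  {"dp": [0, 0, 0], "yaw": 0},
  {"dp": [0, 0, 0], "yaw": 0},
  {"dp": [0, 0, 0], "yaw": 0},
  {"dp": [0, 0, 0], "yaw": 0},
  {"dp": [0, 0, 0], "yaw": 0},
], gripper=0.03, grip_force=20)

```text
time_s: 11.27
ee_pos: [0.5467, 0.0428, 0.1941]
orientation: [0.118, 0.993, 0.0, 0.0]
contact_force: [-1.5, -0.1, 2.9]
finger_gap: 0.0559
gripper_force: 21.6
```

Emit:
carry_out([
  {"dp": [0, 0, -0.01], "yaw": 0},
  {"dp": [0, 0, -0.01], "yaw": 0},
  {"dp": [0, 0, -0.015], "yaw": 0},
  {"dp": [0, 0, -0.015], "yaw": 0},
  {"dp": [0, 0, -0.02], "yaw": 0},
  {"dp": [0, 0, -0.02], "yaw": 0},
  {"dp": [0, 0, -0.01], "yaw": 0},
  {"dp": [0, 0, 0], "yaw": 0},
])

```text
time_s: 11.93
ee_pos: [0.5471, 0.0428, 0.2977]
orientation: [0.118, 0.993, 0.0, 0.003]
contact_force: [0.5, 0.4, -0.3]
finger_gap: 0.0554
gripper_force: 21.6
```

```bash
cat > ry.py <<'E'
from h import *
import m,sys
def look(tag,box=(250,120,500,400)):
    S=grab("scene",tag+".png")
    for nm,lo,hi in(("red",(0,150,60),(8,255,255)),("yel",(20,130,60),(34,255,255))):
        k=m.mask(S,lo,hi,box)
        for c in cv2.findContours(k,0,1)[0]:
            if cv2.contourArea(c)>40: print(nm,cv2.boundingRect(c),[np.round(v,1) for v in cv2.minAreaRect(c)])
look(sys.argv[1])
E
python3 ry.py s7; python3 go.py .5 .05 .3 76.5
```

```text
red (219, 159, 9, 21) [array([222.5, 169.2]), array([20.2,  5. ]), np.float64(77.5)]
red (253, 88, 24, 14) [array([264.5,  94.5]), array([13., 23.]), np.float64(90.0)]
yel (233, 155, 20, 21) [array([241.3, 164.9]), array([17.5, 20.5]), np.float64(77.9)]
t 11.98 pos [0.5469 0.0428 0.2954] ang 76.5 F [-0.6  0.3 -1.3] gap 0.0554 q6 -1.32
tool dp [ 0.0472 -0.0039 -0.0047] yaw -0.04
```

The spool is still level at 20 N (red and yellow rose together). I'll try sharp vertical reversals so its inertia swings the wood end down.

Emit:
carry_out([
  {"dp": [0, 0, 0.04], "yaw": 0},
  {"dp": [0, 0, -0.041], "yaw": 0},
  {"dp": [0, 0, -0.02], "yaw": 0},
  {"dp": [0, 0, 0.02], "yaw": 0},
  {"dp": [0, 0, 0.041], "yaw": 0},
  {"dp": [0, 0, -0.041], "yaw": 0},
  {"dp": [0, 0, -0.02], "yaw": 0},
  {"dp": [0, 0, 0.02], "yaw": 0},
  {"dp": [0, 0, 0.041], "yaw": 0},
  {"dp": [0, 0, -0.041], "yaw": 0},
  {"dp": [0, 0, 0], "yaw": 0},
  {"dp": [0, 0, 0], "yaw": 0},
])

```text
time_s: 12.98
ee_pos: [0.5461, 0.0427, 0.2928]
orientation: [0.118, 0.993, -0.0, -0.001]
contact_force: [0.4, -1.2, 0.2]
finger_gap: 0.0552
gripper_force: 22.6
```

```bash
python3 ry.py s8; python3 go.py .5 .05 .3 76.5
```

```text
red (218, 161, 9, 21) [array([221.6, 171.2]), array([20.2,  5.5]), np.float64(79.4)]
red (253, 88, 24, 14) [array([264.6,  94.7]), array([23.4, 12.6]), np.float64(3.2)]
yel (232, 158, 20, 20) [array([240.6, 167.8]), array([17.1, 20.4]), np.float64(78.7)]
t 13.03 pos [0.5473 0.0428 0.2959] ang 76.5 F [1.2 0.  0. ] gap 0.0552 q6 -1.32
tool dp [ 0.0476 -0.004  -0.0043] yaw -0.04
```

Emit:
carry_out([
  {"dp": [0, 0, 0.02], "yaw": 0},
  {"dp": [0, 0, 0.03], "yaw": 0},
  {"dp": [0, 0, 0.02], "yaw": 0},
  {"dp": [0, 0, 0], "yaw": 0},
], gripper=0.054)

```text
time_s: 13.37
ee_pos: [0.5472, 0.0428, 0.2228]
orientation: [0.118, 0.993, -0.0, -0.001]
contact_force: [-0.3, -0.4, -1.5]
finger_gap: 0.0551
gripper_force: 22.6
```

Emit:
carry_out([
  {"dp": [0, 0, 0], "yaw": 0},
  {"dp": [0, 0, 0], "yaw": 0},
], gripper=0.055)

```text
time_s: 13.53
ee_pos: [0.5481, 0.0428, 0.2281]
orientation: [0.118, 0.993, 0.0, 0.003]
contact_force: [-0.0, -0.1, -1.1]
finger_gap: 0.0554
gripper_force: 22.6
```

```bash
python3 ry.py s9; python3 go.py .5 .05 .3 76.5
```

```text
red (220, 180, 9, 20) [array([223.4, 189.5]), array([19.2,  5.2]), np.float64(77.5)]
red (253, 88, 24, 14) [array([264.5,  94.5]), array([13., 23.]), np.float64(90.0)]
yel (233, 176, 20, 20) [array([241.4, 185.6]), array([16.4, 20.4]), np.float64(77.5)]
t 13.58 pos [0.548  0.0428 0.2282] ang 76.5 F [ 0.4  0.1 -1.5] gap 0.0554 q6 -1.32
tool dp [ 0.048  -0.0041 -0.0721] yaw -0.04
```

Emit:
carry_out([
  {"dp": [0, 0, 0], "yaw": 0},
  {"dp": [0, 0, 0], "yaw": 0},
], gripper=0.0556)

```text
time_s: 13.75
ee_pos: [0.5472, 0.0428, 0.2268]
orientation: [0.118, 0.993, 0.0, 0.002]
contact_force: [-0.0, -0.0, -2.1]
finger_gap: 0.0558
gripper_force: 11.2
```

Emit:
carry_out([
  {"dp": [0, 0, 0], "yaw": 0},
  {"dp": [0, 0, 0], "yaw": 0},
], gripper=0.0558)

```text
time_s: 13.92
ee_pos: [0.5467, 0.0428, 0.2254]
orientation: [0.118, 0.993, 0.0, 0.001]
contact_force: [-0.4, 1.0, -0.3]
finger_gap: 0.0558
gripper_force: 5.5
```

```bash
python3 ry.py s10; python3 go.py .5 .05 .3 76.5
```

```text
red (219, 181, 8, 20) [array([221.6, 190.7]), array([19. ,  6.9]), np.float64(82.9)]
red (253, 88, 24, 14) [array([264.6,  94.8]), array([23.4, 12.8]), np.float64(3.2)]
yel (228, 184, 23, 18) [array([239.4, 192.4]), array([21.4, 16.5]), np.float64(6.3)]
t 13.97 pos [0.5466 0.0428 0.2252] ang 76.5 F [-0.4  0.7  0.6] gap 0.0557 q6 -1.32
tool dp [ 0.047  -0.0039 -0.0749] yaw -0.04
```

Loosening to 5.5 N lets it pivot: the yellow part dropped relative to red. I'm lifting slowly.

Emit:
carry_out([
  {"dp": [0, 0, -0.003], "yaw": 0},
  {"dp": [0, 0, -0.004], "yaw": 0},
  {"dp": [0, 0, -0.005], "yaw": 0},
  {"dp": [0, 0, -0.005], "yaw": 0},
  {"dp": [0, 0, -0.005], "yaw": 0},
  {"dp": [0, 0, -0.005], "yaw": 0},
  {"dp": [0, 0, -0.005], "yaw": 0},
  {"dp": [0, 0, -0.005], "yaw": 0},
  {"dp": [0, 0, -0.004], "yaw": 0},
  {"dp": [0, 0, 0], "yaw": 0},
])

```text
time_s: 14.8
ee_pos: [0.5468, 0.0428, 0.267]
orientation: [0.118, 0.993, 0.0, 0.001]
contact_force: [0.5, 0.3, -1.3]
finger_gap: 0.0559
gripper_force: 5.2
```

```bash
python3 ry.py s11; python3 go.py .5 .05 .3 76.5
```

```text
red (214, 170, 12, 18) [array([219.1, 178.8]), array([16.9, 10.9]), np.float64(85.6)]
red (253, 88, 24, 14) [array([264.6,  94.7]), array([23.4, 12.6]), np.float64(3.2)]
yel (222, 178, 23, 22) [array([234.5, 189.5]), array([18.4, 17. ]), np.float64(45.0)]
t 14.85 pos [0.5467 0.0428 0.2664] ang 76.5 F [ 0.6  1.  -1.2] gap 0.0556 q6 -1.32
tool dp [ 0.0471 -0.0039 -0.0337] yaw -0.04
```

Emit:
carry_out([
  {"dp": [0, 0, 0], "yaw": 0},
  {"dp": [0, 0, 0], "yaw": 0},
  {"dp": [0, 0, 0], "yaw": 0},
], gripper=0.05585)

```text
time_s: 15.1
ee_pos: [0.5465, 0.0428, 0.2652]
orientation: [0.118, 0.993, -0.0, -0.0]
contact_force: [-0.0, -0.2, -0.8]
finger_gap: 0.0559
gripper_force: 3.9
```

```bash
python3 ry.py s12; python3 go.py .5 .05 .3 76.5
```

```text
red (213, 171, 12, 17) [array([218.5, 179. ]), array([16., 11.]), np.float64(90.0)]
red (253, 88, 24, 14) [array([264.5,  94.5]), array([13., 23.]), np.float64(90.0)]
yel (220, 180, 23, 22) [array([232.5, 191. ]), array([19.3, 16.5]), np.float64(49.4)]
t 15.15 pos [0.5465 0.0428 0.2652] ang 76.5 F [-0.  -0.2  0.3] gap 0.0558 q6 -1.32
tool dp [ 0.0469 -0.0039 -0.0347] yaw -0.04
```

Emit:
carry_out([
  {"dp": [0, 0, 0], "yaw": 0},
  {"dp": [0, 0, 0], "yaw": 0},
  {"dp": [0, 0, 0], "yaw": 0},
], gripper=0.0559)

```text
time_s: 15.4
ee_pos: [0.5466, 0.0428, 0.2656]
orientation: [0.118, 0.993, -0.0, -0.0]
contact_force: [0.6, 1.0, -1.2]
finger_gap: 0.0558
gripper_force: 2.5
```

```bash
python3 ry.py s13; python3 go.py .5 .05 .3 76.5
```

```text
red (212, 172, 13, 15) [array([218., 179.]), array([14., 12.]), np.float64(90.0)]
red (253, 88, 24, 14) [array([264.6,  94.7]), array([23.4, 12.7]), np.float64(3.2)]
yel (217, 185, 21, 20) [array([227.8, 194. ]), array([19.1, 16.3]), np.float64(68.2)]
t 15.45 pos [0.5466 0.0428 0.2656] ang 76.5 F [ 0.3 -0.3 -1.3] gap 0.0561 q6 -1.32
tool dp [ 0.047  -0.0039 -0.0344] yaw -0.04
```

```bash
python3 - <<'E'
from h import *
P=np.array([.5465,.043,.1])
for f in (40,55,65,75,90):
    f=np.radians(f); d=np.array([.972*np.cos(f),-.233*np.cos(f),-np.sin(f)])
    print(np.degrees(f).round(),(proj("scene",P+.041*d)-proj("scene",P)).round(1),proj("scene",P).round(1))
E
```

```text
40.0 [10.2  5. ] [224.6 178.1]
55.0 [7.8 7.6] [224.6 178.1]
65.0 [5.9 9.1] [224.6 178.1]
75.0 [ 3.8 10.3] [224.6 178.1]
90.0 [ 0.5 11.6] [224.6 178.1]
```

Emit:
carry_out([
  {"dp": [0, 0, 0.002], "yaw": 0},
  {"dp": [0, 0, 0.002], "yaw": 0},
  {"dp": [0, 0, 0], "yaw": 0},
  {"dp": [0, 0, 0], "yaw": 0},
], gripper=0.05595)

```text
time_s: 15.78
ee_pos: [0.5465, 0.0428, 0.2613]
orientation: [0.118, 0.993, -0.0, -0.0]
contact_force: [0.3, -0.4, -1.3]
finger_gap: 0.0557
gripper_force: 1.2
```

```bash
python3 ry.py s14; python3 go.py .5 .05 .3 76.5
```

```text
red (212, 174, 13, 14) [array([218. , 180.5]), array([13., 12.]), np.float64(90.0)]
red (253, 88, 24, 14) [array([264.6,  94.8]), array([23.4, 12.8]), np.float64(3.2)]
yel (216, 188, 19, 19) [array([225.1, 196.3]), array([19.4, 16.6]), np.float64(80.5)]
t 15.83 pos [0.5465 0.0428 0.2615] ang 76.5 F [-0.2  0.7  0.8] gap 0.0562 q6 -1.32
tool dp [ 0.0469 -0.0039 -0.0385] yaw -0.04
```

It hangs about 10° off vertical. I'm lowering it to the worktop in the light grip so the table squares it.

Emit:
carry_out([
  {"dp": [0, 0, 0.003], "yaw": 0},
  {"dp": [0, 0, 0.003], "yaw": 0},
  {"dp": [0, 0, 0.003], "yaw": 0},
  {"dp": [0, 0, 0.002], "yaw": 0},
  {"dp": [0, 0, 0], "yaw": 0},
  {"dp": [0, 0, 0], "yaw": 0},
])

```text
time_s: 16.33
ee_pos: [0.5466, 0.0428, 0.2506]
orientation: [0.118, 0.993, 0.0, -0.0]
contact_force: [1.1, 0.2, -0.6]
finger_gap: 0.0557
gripper_force: 1.3
```

```bash
python3 ry.py s15; python3 go.py .5 .05 .3 76.5;  python3 - <<'E'
from h import *
a=cv2.imread("pics/s15.png")[130:230,170:290]
cv2.imwrite("pics/c6.png",cv2.resize(a,None,fx=6,fy=6,interpolation=2))
E
```

```text
red (212, 176, 13, 14) [array([218. , 182.5]), array([13., 12.]), np.float64(90.0)]
red (253, 88, 24, 14) [array([264.6,  94.8]), array([23.4, 12.8]), np.float64(3.2)]
yel (216, 190, 19, 19) [array([225.5, 198.7]), array([18.4, 16.6]), np.float64(80.5)]
t 16.38 pos [0.5465 0.0428 0.2506] ang 76.5 F [ 0.9  0.6 -0.7] gap 0.0561 q6 -1.32
tool dp [ 0.047  -0.0039 -0.0494] yaw -0.04
```

View pics/c6.png

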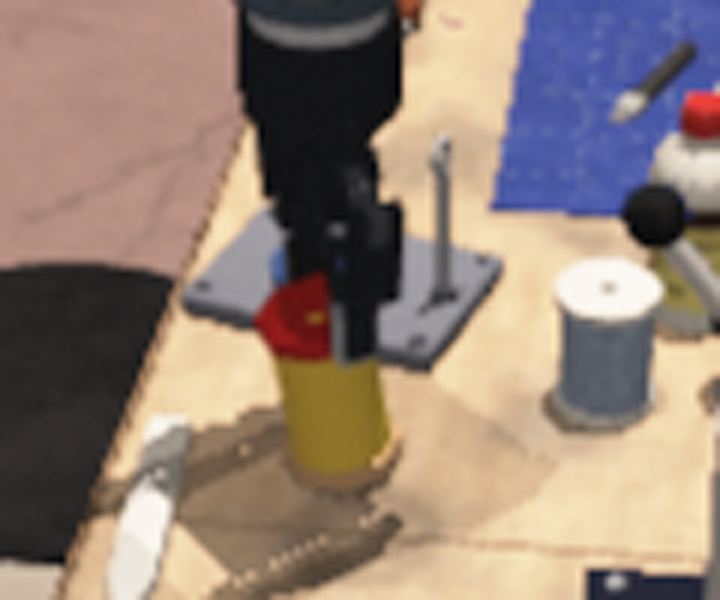

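The crop shows the spool nearly upright with red up, tilted by about 10°, the wood end just above the worktop. I'm lowering a bit further.

Emit:
carry_out([
  {"dp": [0, 0, 0.002], "yaw": 0},
  {"dp": [0, 0, 0.002], "yaw": 0},
  {"dp": [0, 0, 0.002], "yaw": 0},
  {"dp": [0, 0, 0], "yaw": 0},
])

```text
time_s: 16.72
ee_pos: [0.5466, 0.0428, 0.2445]
orientation: [0.118, 0.993, -0.0, 0.0]
contact_force: [0.2, -0.7, 1.7]
finger_gap: 0.056
gripper_force: 1.8
```

```bash
python3 ry.py s16; python3 go.py .5 .05 .3 76.5
```

```text
red (213, 176, 12, 14) [array([218.5, 182.5]), array([13., 11.]), np.float64(90.0)]
red (253, 88, 24, 14) [array([264.5,  94.7]), array([23.2, 12.6]), np.float64(3.2)]
yel (217, 190, 18, 19) [array([225.5, 199. ]), array([18., 17.]), np.float64(90.0)]
t 16.77 pos [0.5466 0.0428 0.2445] ang 76.5 F [0.7 0.2 0.9] gap 0.0558 q6 -1.32
tool dp [ 0.047  -0.0039 -0.0555] yaw -0.04
```

Contact with the worktop. The remaining tilt is far inside the tipping limit, so I'm releasing gently and backing up.

Emit:
carry_out([
  {"dp": [0, 0, 0.001], "yaw": 0},
  {"dp": [0, 0, 0.001], "yaw": 0},
  {"dp": [0, 0, 0], "yaw": 0},
])

```text
time_s: 17.02
ee_pos: [0.5466, 0.0428, 0.2427]
orientation: [0.118, 0.993, -0.0, 0.0]
contact_force: [1.2, -0.2, 2.2]
finger_gap: 0.0558
gripper_force: 1.9
```

Emit:
carry_out([
  {"dp": [0, 0, 0], "yaw": 0},
  {"dp": [0, 0, 0], "yaw": 0},
  {"dp": [0, 0, 0], "yaw": 0},
], gripper=0.058)

```text
time_s: 17.27
ee_pos: [0.5463, 0.0428, 0.2421]
orientation: [0.118, 0.993, -0.0, -0.001]
contact_force: [-0.4, 0.3, 1.2]
finger_gap: 0.0583
gripper_force: 0.0
```

Emit:
carry_out([
  {"dp": [0, 0, 0], "yaw": 0},
  {"dp": [0, 0, 0], "yaw": 0},
  {"dp": [0, 0, 0], "yaw": 0},
  {"dp": [0, 0, 0], "yaw": 0},
  {"dp": [0, 0, -0.01], "yaw": 0},
  {"dp": [0, 0, -0.03], "yaw": 0},
  {"dp": [0, 0, -0.03], "yaw": 0},
  {"dp": [0, 0, -0.03], "yaw": 0},
  {"dp": [0, 0, -0.02], "yaw": 0},
  {"dp": [0.03, 0, 0], "yaw": 0},
  {"dp": [0.035, 0, 0], "yaw": 0},
  {"dp": [0.03, 0, 0], "yaw": 0},
], gripper=0.085)

```text
time_s: 18.27
ee_pos: [0.453, 0.0652, 0.3638]
orientation: [0.118, 0.993, 0.0, 0.0]
contact_force: [-0.6, 0.4, 0.6]
finger_gap: 0.0848
gripper_force: 0.0
```

```bash
python3 ry.py s17; python3 - <<'E'
from h import *
import m
T=grab("top","t17.png"); S=cv2.imread("pics/s17.png")
cen=lambda c:(lambda M:(M['m10']/M['m00'],M['m01']/M['m00']))(cv2.moments(c))
k=m.mask(T,(0,150,60),(8,255,255),(270,240,380,340))
for c in cv2.findContours(k,0,1)[0]:
    if cv2.contourArea(c)>20: print("top red",cv2.contourArea(c),cv2.boundingRect(c),onz("top",cen(cv2.convexHull(c)),.09))
c=m.big(m.mask(S,(0,150,60),(8,255,255),(320,230,380,320))); h=cv2.convexHull(c); print("scene red",cv2.contourArea(h),onz("scene",cen(h),.088))
o=np.zeros((400,800,3),np.uint8); o[:,:400]=cv2.resize(T[130:230,155:255],None,fx=4,fy=4,interpolation=2);o[:,400:]=cv2.resize(S[130:230,180:280],None,fx=4,fy=4,interpolation=2);cv2.imwrite("pics/c7.png",o)
E
python3 go.py .5466 .043 .26 76.5
```

```text
red (216, 177, 21, 12) [array([226. , 182.5]), array([11., 20.]), np.float64(90.0)]
red (253, 88, 24, 14) [array([264.5,  94.5]), array([13., 23.]), np.float64(90.0)]
yel (219, 188, 17, 21) [array([227., 198.]), array([16., 20.]), np.float64(0.0)]
top red 307.5 (192, 188, 21, 22) [0.54928074 0.04335214 0.09      ]
scene red 179.0 [0.54665296 0.03664174 0.088     ]
t 18.37 pos [0.4514 0.0658 0.3641] ang 76.5 F [-0.7 -0.5  0.4] gap 0.0849 q6 -1.27
tool dp [-9.780e-02 -1.000e-04  1.042e-01] yaw 0.05
```

View pics/c7.png

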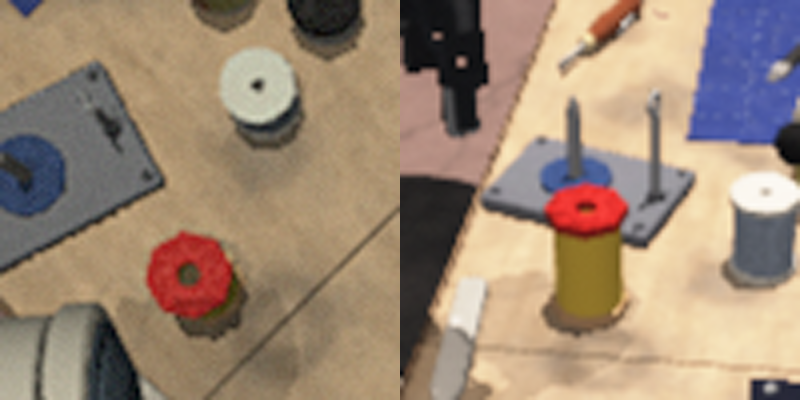

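Both crops show the full spool standing free and upright, red up, at top pixel ~(202,198). That was my last picture; from here I go by numbers. I'm taking it again.

Emit:
carry_out([
  {"dp": [-0.03, 0, 0], "yaw": 0},
  {"dp": [-0.035, 0, 0], "yaw": 0},
  {"dp": [-0.025, 0, 0], "yaw": 0},
  {"dp": [-0.009, 0, 0.01], "yaw": 0},
  {"dp": [0, 0, 0.03], "yaw": 0},
  {"dp": [0, 0, 0.03], "yaw": 0},
  {"dp": [0, 0, 0.03], "yaw": 0},
  {"dp": [0, 0, 0.018], "yaw": 0},
  {"dp": [0, 0, 0], "yaw": 0},
  {"dp": [0, 0, 0], "yaw": 0},
])

```text
time_s: 19.2
ee_pos: [0.55, 0.0419, 0.2437]
orientation: [0.118, 0.993, -0.0, -0.001]
contact_force: [0.6, -0.3, 0.8]
finger_gap: 0.0846
gripper_force: 0.0
```

Emit:
carry_out([
  {"dp": [0, 0, 0], "yaw": 0},
  {"dp": [0, 0, 0], "yaw": 0},
  {"dp": [0, 0, 0], "yaw": 0},
  {"dp": [0, 0, 0], "yaw": 0},
  {"dp": [0, 0, 0], "yaw": 0},
  {"dp": [0, 0, 0], "yaw": 0},
], gripper=0.03, grip_force=40)

```text
time_s: 19.7
ee_pos: [0.5511, 0.0417, 0.2474]
orientation: [0.118, 0.993, 0.0, 0.002]
contact_force: [-0.1, -0.8, 6.2]
finger_gap: 0.0547
gripper_force: 43.1
```

```bash
python3 go.py .6295 .1728 .365 76.5
```

```text
t 19.7 pos [0.5511 0.0417 0.2474] ang 76.5 F [-0.1 -0.8  6.2] gap 0.0547 q6 -1.32
tool dp [-0.0461  0.1459 -0.1173] yaw -0.04
```

Emit:
carry_out([
  {"dp": [0, 0, -0.01], "yaw": 0},
  {"dp": [0, 0, -0.025], "yaw": 0},
  {"dp": [0, 0, -0.03], "yaw": 0},
  {"dp": [0, 0, -0.03], "yaw": 0},
  {"dp": [0, 0, -0.02], "yaw": 0},
  {"dp": [-0.006, 0.02, -0.005], "yaw": 0},
  {"dp": [-0.01, 0.031, 0], "yaw": 0},
  {"dp": [-0.01, 0.031, 0], "yaw": 0},
  {"dp": [-0.01, 0.031, 0], "yaw": 0},
  {"dp": [-0.007, 0.023, 0], "yaw": 0},
  {"dp": [-0.003, 0.01, 0], "yaw": 0},
  {"dp": [0, 0, 0], "yaw": 0},
])

```text
time_s: 20.7
ee_pos: [0.6298, 0.1749, 0.3641]
orientation: [0.117, 0.993, 0.0, -0.001]
contact_force: [0.8, 0.7, -1.4]
finger_gap: 0.0547
gripper_force: 42.8
```

```bash
python3 go.py .6295 .1728 .345 76.5; python3 - <<'E'
from h import *
import m
S=grab("scene","s18.png")
c=m.big(m.mask(S,(20,130,60),(34,255,255),(300,180,400,320))); print("yel",cv2.boundingRect(c),cv2.minAreaRect(c)); 
for z in (.12,.165,.21): print(proj("scene",(.6295,.1728,z)).round(1))
E
```

```text
t 20.7 pos [0.6298 0.1749 0.3641] ang 76.6 F [ 0.8  0.7 -1.4] gap 0.0547 q6 -1.12
tool dp [-0.0002 -0.0021  0.0191] yaw 0.11
yel (214, 127, 16, 22) ((221.5, 137.5), (15.0, 21.0), 0.0)
[222.1 145.8]
[221.6 133.1]
[221.  119.8]
```

Emit:
carry_out([
  {"dp": [0, -0.002, 0.01], "yaw": 0},
  {"dp": [0, 0, 0.01], "yaw": 0},
  {"dp": [0, 0, 0.008], "yaw": 0},
  {"dp": [0, 0, 0.008], "yaw": 0},
  {"dp": [0, 0, 0.007], "yaw": 0},
  {"dp": [0, 0, 0.007], "yaw": 0},
  {"dp": [0, 0, 0], "yaw": 0},
])

```text
time_s: 21.33
ee_pos: [0.629, 0.1714, 0.3131]
orientation: [0.118, 0.993, 0.001, 0.0]
contact_force: [5.3, 4.9, -4.6]
finger_gap: 0.0547
gripper_force: 43.1
```

```bash
python3 go.py .6295 .1728 .267 76.5
```

```text
t 21.33 pos [0.629  0.1714 0.3131] ang 76.5 F [ 5.3  4.9 -4.6] gap 0.0547 q6 -1.12
tool dp [-0.0002  0.0014  0.0461] yaw -0.02
```

The bore is on the spindle. Small lateral forces are pushing toward +x and +y, so I'm easing that way while going down.

Emit:
carry_out([
  {"dp": [-0.001, 0.001, 0.005], "yaw": 0},
  {"dp": [0, 0, 0.008], "yaw": 0},
  {"dp": [0, 0, 0.008], "yaw": 0},
  {"dp": [0, 0, 0.008], "yaw": 0},
  {"dp": [0, 0, 0.008], "yaw": 0},
  {"dp": [0, 0, 0.005], "yaw": 0},
  {"dp": [0, 0, 0], "yaw": 0},
])

```text
time_s: 21.92
ee_pos: [0.6301, 0.1718, 0.2706]
orientation: [0.118, 0.993, -0.0, -0.001]
contact_force: [5.0, 3.5, -4.5]
finger_gap: 0.0549
gripper_force: 43.2
```

Emit:
carry_out([
  {"dp": [0, 0, 0.003], "yaw": 0},
  {"dp": [0, 0, 0.002], "yaw": 0},
  {"dp": [0, 0, 0], "yaw": 0},
])

```text
time_s: 22.17
ee_pos: [0.6301, 0.1718, 0.2672]
orientation: [0.118, 0.993, -0.0, -0.0]
contact_force: [3.2, 1.2, -3.2]
finger_gap: 0.0548
gripper_force: 43.3
```

Emit:
carry_out([
  {"dp": [-0.0005, 0.0005, 0.002], "yaw": 0},
  {"dp": [0, 0, 0.002], "yaw": 0},
  {"dp": [0, 0, 0], "yaw": 0},
  {"dp": [0, 0, 0], "yaw": 0},
])

```text
time_s: 22.5
ee_pos: [0.6305, 0.1719, 0.2655]
orientation: [0.118, 0.993, -0.0, 0.0]
contact_force: [-1.6, -1.1, 5.3]
finger_gap: 0.0548
gripper_force: 44.2
```

It has contacted the felt at the predicted height. I'm releasing and retreating.

Emit:
carry_out([
  {"dp": [0, 0, 0], "yaw": 0},
  {"dp": [0, 0, 0], "yaw": 0},
  {"dp": [0, 0, 0], "yaw": 0},
  {"dp": [0, 0, 0], "yaw": 0},
  {"dp": [0, 0, -0.01], "yaw": 0},
  {"dp": [0, 0, -0.03], "yaw": 0},
  {"dp": [0, 0, -0.03], "yaw": 0},
  {"dp": [0, 0, -0.03], "yaw": 0},
  {"dp": [0, 0, -0.02], "yaw": 0},
  {"dp": [0.03, 0, 0], "yaw": 0},
  {"dp": [0.035, 0, 0], "yaw": 0},
  {"dp": [0.035, 0, 0], "yaw": 0},
], gripper=0.085)

```text
time_s: 23.5
ee_pos: [0.5327, 0.1955, 0.3844]
orientation: [0.118, 0.993, 0.0, 0.0]
contact_force: [-1.1, 0.7, 0.1]
finger_gap: 0.0849
gripper_force: 0.0
```

Emit:
carry_out([
  {"dp": [0.035, 0, 0], "yaw": 0},
  {"dp": [0.035, 0, 0], "yaw": 0},
  {"dp": [0.02, 0, 0], "yaw": 0},
  {"dp": [0, 0, 0], "yaw": 0},
  {"dp": [0, 0, 0], "yaw": 0},
])

```text
time_s: 23.92
ee_pos: [0.4452, 0.2169, 0.385]
orientation: [0.117, 0.993, 0.0, 0.001]
contact_force: [0.3, -0.1, 0.7]
finger_gap: 0.0852
gripper_force: 0.0
```

```bash
python3 ry.py s19; python3 go.py .6 .17 .3 76.5; python3 - <<'E'
from h import *
import m
T=grab("top","t19.png");S=cv2.imread("pics/s19.png")
cen=lambda c:(lambda M:(M['m10']/M['m00'],M['m01']/M['m00']))(cv2.moments(c))
h1=cv2.convexHull(m.big(m.mask(T,(0,150,60),(8,255,255),(200,210,300,320)))); h2=cv2.convexHull(m.big(m.mask(S,(0,150,60),(8,255,255),(320,200,380,280))))
print("red top tri",two(cen(h2),cen(h1)),onz("top",cen(h1),.108),"exp bore px",(153.2,168.4),cen(h1),(223,150),cen(h2))
for n,i,lo,hi,b in (("emptyS",S,(8,60,90),(22,200,255),(330,380,420,520)),):
    print(n,cv2.boundingRect(m.big(m.mask(i,lo,hi,b))))
d=cv2.absdiff(cv2.imread("pics/s4.png"),S).max(2)>60; print([cv2.boundingRect(c) for c in cv2.findContours(cv2.morphologyEx(d.astype(np.uint8),cv2.MORPH_OPEN,np.ones((3,3))),0,2)[0] if cv2.contourArea(c)>15])
E
```

```text
red (214, 146, 18, 11) [array([222.5, 151. ]), array([10., 17.]), np.float64(90.0)]
red (253, 88, 24, 14) [array([264.5,  94.8]), array([23.2, 12.9]), np.float64(3.2)]
yel (216, 156, 15, 20) [array([223. , 165.5]), array([19., 14.]), np.float64(90.0)]
t 23.97 pos [0.446  0.2166 0.3846] ang 76.5 F [ 0.3 -0.1  0.9] gap 0.0851 q6 -0.95
tool dp [-0.1605 -0.0094  0.0848] yaw -0.01
red top tri (array([0.63035231, 0.17457962, 0.10026942]), np.float64(0.0014903498925772471)) [0.62841797 0.1728689  0.108     ] exp bore px (153.2, 168.4) (153.4316617502458, 168.52212389380531) (223, 150) (222.50117370892016, 150.95305164319248)
emptyS (211, 243, 57, 73)
[(0, 347, 5, 7), (15, 332, 10, 5), (44, 327, 12, 9), (136, 297, 94, 57), (68, 294, 65, 41), (204, 291, 33, 42), (63, 289, 27, 38), (70, 275, 8, 7), (222, 271, 20, 19), (0, 270, 26, 32), (0, 256, 13, 12), (21, 248, 50, 49), (22, 236, 30, 22), (52, 217, 10, 14), (55, 202, 36, 40), (206, 108, 4, 11), (78, 93, 27, 31), (209, 72, 19, 7), (182, 67, 72, 182), (194, 56, 32, 22), (253, 50, 7, 12), (126, 14, 19, 13), (0, 8, 254, 213), (150, 0, 23, 25)]
```

The red flange is where the seated empty spool's flange was (top 153.4,168.5 against 153.2,168.4; scene within 1 px), so the spool is fully down. I'm handing in.

```bash
python3 -c "
from cell import env; print(env.close_job())"
```

```text
the job is handed in; nothing more can be done
None
```

I handed the job in at about 24 s of robot time: the empty spool is in the tray, and the full spool was stood upright on the worktop, let go, then mounted red flange up, fully down on the felt as far as contact height and camera show; no verdict came back.

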